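# Screw the lid back on the tuning-weight tin

## Robot

A 7-joint arm with a two-finger parallel gripper is mounted at the origin on the work surface. World frame = base frame: x ahead of the robot, y to its left, z up, the work surface at z = 0. Lengths are in mm, angles in rad, forces in N, time in s.
With the tool pointing down it reaches from about 400 to 875 mm from the base axis. Payload 4.4 kg.
Tool frame: the origin (TCP) lies midway between the tips of the shut fingers; the grasp point (between the pads) lies ctrl.tcp_to_grasp behind it (ctrl.tcp_to_grasp is the distance from the TCP to the grasp point, in mm); z points along the fingers, y is the line along which they close (so a half turn about z gives the same grasp; the last joint's range is limited). The gripper opens to 85 mm and grips with 20 to 120 N. Pads are 22 mm wide; open, the fingers measure 114 mm over their backs; the gripper's body (76 mm by 85 mm) begins 54 mm behind the grasp point. The pads swing forward as they close: fully open they stand 13 mm farther back than shut.
Start: joints at [1.091, 0.628, 0.038, 1.517, -0.027, 0.996, -0.02], TCP at [261.388, -595.142, 231.313] pointing down, gripper open.
Joint ranges: [-3.06, 3.06], [-0.37, 2.12], [-1.25, 1.32], [0.18, 2.47], [-1.1, 4.24], [0.23, 1.98], [-2.94, 2.94]. Speed limits (rad/s): [2.57, 2.57, 3.14, 3.14, 3.14, 3.14, 3.14].

## Interface

Orientations are given as [roll, pitch, yaw] about the fixed x, y, z axes, in that order (R = Rz(yaw) Ry(pitch) Rx(roll)).
In Python, from cell import ctrl, get_image, get_calibration, workorder, boxes_of, place_of gives the robot as it stands.
- The arm moves only by the tool play_rows, never from a script. Its argument "series" is a list that holds one entry, the list of rows, each a list of 7 numbers: the shift along the world's x, y, z in cm, then the turn, a rotation vector about the world's x, y, z in degrees, then the closure, from 0 (fully open) to 1 (shut). A call has 1 to 20 rows; each row shifts and turns the commanded pose from where the row before left it; what a row does not reach is not made up. A row lasts 1/8 s, in which the tool goes at most 62.5 mm and 10.7 degrees, less where a joint would pass 70% of its speed; a pose out of reach is approached as far as the arm can. A call with a gripper value outside its range is refused whole. The fingers move at their own pace and stop on an object; the grip force is fixed at half the most. Time passes only in rows, so rows that do not move let the fingers close. It gives the time, the measured TCP pose, the force, the opening and the grip force at its end, in the units of the state.
- ctrl.read_state(): the state, without advancing time (a new reading comes with each control period).
- get_image(name): name is "side" or "top"; returns (picture, depth): 480x640x3 uint8, red, green, blue; 480x640 float32, mm along the optical axis (not along the pixel's ray), 0 where there is no reading.
- get_calibration(name): a dict with "K" (3x3 intrinsics, pixels), "R" (3x3) and "t" (3): a world point X has camera coordinates R X + t. Camera axes: x right, y down, z forward; pixel columns grow to the right and rows downward; lengths in mm; the calibration is good to about 2 mm. A picture is of the moment at which its call begins. get_calibration takes no time and is no camera call.
- workorder.finish_job(): hands the job in; it is judged then, once.
Trained networks look in the newest picture that a camera, given by its name, has taken for a name from the list of things; names that differ only in an ending like _2 or _b are one class to them, and where a whole thing is asked for, a point or a joint stands for the part that bears it (a point fixed in the world has none). Each returns a list of dicts, best first, with "p" (0 to 1); they miss things now and then, are a little off and sometimes report something else, mostly with a low value. They report only what shows in the picture. A call takes as long as a camera call. They do not tell look-alikes from the thing itself.
- boxes_of(target, camera): "pixel" ([column, row] in pixels, amid what is visible of it).
- place_of(target, camera): "pixel" ([column, row] in pixels: a listed point, or the origin of a listed thing).
The state is a dict: "clock": time; "qpos": joint angles; "qd": joint speeds; "tau": joint torques, N m; "eef_pos": TCP position; "tool_rot": TCP orientation; "force": force on the tool from outside, world axes, zero at the start; "torque": the same for the moment, N m; "width": finger opening in mm; "gripper_force": force on a finger pad.
Only numpy, scipy, OpenCV 4.12 (cv2) and the standard library are available. Lean on these libraries where they do the work, as an engineer would, in place of code of your own. Each camera call takes 0.05 s, during which the arm holds its last target. There are 200 camera calls.

## Task

Close the copper tin of tuning weights: pick the screw lid off the birch board, set it square on the tin's mouth and, pressing only lightly, turn it backward (anticlockwise from above) until you feel it drop off the start of the thread, then screw it forward (clockwise) until it is fully home and snug. Do not force it, leave the tools and parts lying on the board where they are, and let go.

Things in the scene. Friction and masses are not known exactly. Their poses are not given: they have to be found in the camera images.
- lid_mid (a point): The tin's lid: plain copper cap, knurled skirt, 58 mm outside diameter, 18 mm high, about 70 g, lying mouth down on the board. The point is its centre, 9 mm above its lower edge; z up its axis. 16 mm deep inside, skirt 3 mm thick. Four lugs inside the skirt, 4 to 6 mm above the lower edge, run in the tin's thread; their bearings are not given.
- tin_mouth (a point): Centre of the copper tin's open mouth, level with the rim, z up. Neck 44 mm across (50 over the thread), 19 mm high above the shoulder. A lid set square rests on the thread with lid_mid 1.8 mm below to 3.5 mm above this point; if more than 0.9 mm off-centre its lugs may stand on the rim, lid_mid 5 mm above it. Home: lid_mid 7 mm below this point.
- tin: The tin: copper can 62 mm across, 67 mm high to the rim, in a round birch socket (84 mm across, 10 mm high) fixed to the board; it cannot turn or move. Origin at the centre of its foot, z up. Thread right-handed, four starts a quarter turn apart at bearings not given, lead 20.8 mm per turn (3.3 mm per rad), self-locking.
- tin_shoulder (a point): Centre of the tin at its shoulder, 19 mm below the rim; the home lid's edge is 3 mm above it. Resting on the thread and turned backward, the lid climbs 3.3 mm per rad, then within a quarter turn drops 5.2 mm. Forward from there: 1.6 rad lowers it fully, 0.5 more takes up play, then the torque (under 0.15 N m at a 4 N press) rises within 0.1 rad; 0.3 N m is snug, 0.8 is forcing it.
- board: Birch board 260 x 430 x 18 mm, fixed on the ledge, with 8 mm pegs standing 25 mm high along its edges. Origin at the centre of its underside; x to its far edge, y along its length. The tin and the lid each stand in one of its two bays, about 100 mm either side of the middle. A spring clip with a brass reed plate is fixed at the middle of the far edge, up to 35 mm above the board's top.
- comb_mid (a point): Clear acrylic harmonica comb, 102 x 27 x 6 mm, lying between the two bays; its centre, x along its length.
- burnisher_mid (a point): Steel burnisher with a dark wooden handle, 125 mm long, 13 mm thick, lying at the board's far edge; point near its middle, x along it towards the steel end.
- probe_mid (a point): Bone-handled probe, 127 mm long, 11 mm thick, lying at the board's near edge; point near its middle, x along it towards the steel tip.
- cover_mid (a point): Steel harmonica cover plate, 102 x 28 x 9 mm, lying at the board's far edge; its centre, x along its length.
Things that resemble listed ones, but are neither listed nor needed, are in the scene too. Leave any green look-alike of the part that bears lid_mid alone.

How it is judged (in metres and radians):
On the way, in this order (a step that is already met when the one before it is completed fails the run):
1. the lid, square on the mouth and bearing on the thread, stands on the crest of the thread starts (its centre more than 2.7 mm above the rim, its lugs within 7 degrees of the start) (z of lid_mid in the frame of tin_mouth between 0.0027 and 0.0043 m and horizontal distance between lid_mid and tin_mouth below 0.002 m and angle between lid_mid's own z axis and vertical below 0.06 rad and contact force between lid and tin above 0.5 N and angle between the x axis of lid_mid and the x axis of tin_shoulder, either way round between 0.665 and 0.905 rad), for 0.1 s.
2. the lid has dropped off the thread starts (its centre more than 0.6 mm below the rim), still level (z of lid_mid in the frame of tin_mouth below -0.0006 m and horizontal distance between lid_mid and tin_mouth below 0.002 m and angle between lid_mid's own z axis and vertical below 0.06 rad), for 0.05 s.
At the end, for the whole second after the job is handed in: The lid is on the tin, level (within 0.05 rad), centred within 2 mm, home (its centre at least 6.3 mm below the rim, 7 mm being metal to metal), turned to within about 9 degrees of where the thread goes tight, at rest and released (z of lid_mid in the frame of tin_mouth below -0.0063 m and horizontal distance between lid_mid and tin_mouth below 0.002 m and angle between lid_mid's own z axis and vertical below 0.05 rad and angle between the x axis of lid_mid and the x axis of tin_mouth, either way round between 0.62 and 0.95 rad and linear speed of lid below 0.01 m/s and contact force between the fingers and lid below 0.05 N); the robot touches nothing.
It fails at once if the screwed-home lid is overtightened: more than 150 N between lid and tin (contact force between lid and tin above 150 N).
It fails at once if the lid is pressed on the thread with more than 30 N before it is home (its centre less than 6 mm below the rim) (contact force between lid and tin above 30 N and z of lid_mid in the frame of tin_mouth above -0.006 m).
It fails at once if a tool or part lying on the board is moved more than 10 mm (distance of any of comb_mid, burnisher_mid, probe_mid, cover_mid from where it was at the start of the episode above 0.01 m).
It also fails if it takes over 61 s, if anything falls off the work surface, if the arm or the gripper's body presses on something with over 40 N, if the wrist force passes 120 N, or if a joint passes its speed limit or range.

## Working session

There is one attempt and no reset: what is moved stays moved. The work goes in short steps, Python scripts to look and compute and a tool call to move; the robot and the scene stay as the last step left them, time stands still between calls to the robot, and variables do not carry over. Pictures are saved under pics/ and viewed, at most 10 in all, crops included, and the job is handed in when it is done.

Besides the shell and the picture viewer there is one more tool, called after "Call:" in YAML: its name, and indented under it one key for each argument. play_rows: Moves the arm, as the interface text tells. Its arguments: {"type":"object","properties":{"series":{"type":"array"}},"required":["series"]}

```bash
mkdir -p pics; cat > h.py <<'E'
import numpy as np, cv2
from cell import ctrl, get_image, get_calibration, workorder, boxes_of, place_of
def deproj(cam,px,d):
    c=get_calibration(cam);K=np.array(c["K"]);p=np.linalg.inv(K)@[px[0],px[1],1]*d
    return np.array(c["R"]).T@(p-np.array(c["t"]))
def atz(cam,px,z):
    c=get_calibration(cam);R=np.array(c["R"]);o=-R.T@np.array(c["t"]);v=R.T@np.linalg.inv(np.array(c["K"]))@[px[0],px[1],1]
    return o+v*(z-o[2])/v[2]
def proj(cam,X):
    c=get_calibration(cam);p=np.array(c["K"])@(np.array(c["R"])@np.array(X)+np.array(c["t"]));return p[:2]/p[2]
def cloud(cam,dep):
    c=get_calibration(cam);v,u=np.indices(dep.shape);P=np.stack([u*dep,v*dep,dep],-1)@np.linalg.inv(np.array(c["K"])).T
    return (P-np.array(c["t"]))@np.array(c["R"])
E
python3 - <<'E'
from h import *
np.set_printoptions(precision=1,suppress=True)
for cam in ("top","side"):
    im,d=get_image(cam);cv2.imwrite(f"pics/{cam}1.png",im[:,:,::-1]);np.savez(f"{cam}1.npz",im=im,d=d)
    for n in ("lid_mid","tin_mouth","board","comb_mid","burnisher_mid","probe_mid","cover_mid"):
        for r in place_of(n,cam)[:3]:
            u,v=[int(round(x)) for x in r["pixel"]]
            print(cam,n,round(r["p"],2),np.array(r["pixel"]),deproj(cam,r["pixel"],d[min(v,479),min(u,639)]))
s=ctrl.read_state();print(ctrl.tcp_to_grasp,s)
E
```

```text
top lid_mid 0.74 [329.5 273.1] [499.7 100.9  37.3]
top lid_mid 0.64 [169.3 292.1] [465.7 390.1  16.6]
top lid_mid 0.5 [383.8 249.3] [543.8   3.5  18.7]
top tin_mouth 0.73 [445.2 243.4] [548.3 -94.7  75. ]
top tin_mouth 0.67 [449.6 239.7] [ 554.8 -102.7   73. ]
top board 0.69 [381.4 251.4] [539.4   8.4  24.5]
top comb_mid 0.74 [381.9 249.2] [543.9   7.   19.7]
top burnisher_mid 0.94 [302.3 215.3] [604.  150.2  29. ]
top burnisher_mid 0.61 [381.7 251.8] [538.9   7.7  22.7]
top probe_mid 0.64 [405.  309.5] [436.7 -31.9  25.8]
top cover_mid 0.81 [435.9 178.6] [671.1 -90.5  28.5]
top cover_mid 0.35 [403.1 305.4] [443.9 -29.5  19.2]
side lid_mid 0.87 [308.4 183.5] [605.1 294.6  19.1]
side lid_mid 0.77 [223.8 167.2] [463.4 384.3  17.6]
side lid_mid 0.7 [281.6 274.4] [504.3  97.9  35.8]
side tin_mouth 0.65 [430.6 361.8] [ 667.9 -100.7   26.9]
side board 0.68 [320.6 330.1] [536.   -6.   22.1]
side comb_mid 0.72 [319.8 324. ] [538.3   5.4  19.7]
side burnisher_mid 0.92 [327.3 239. ] [598.6 158.3  19. ]
side probe_mid 0.78 [255.7 359.6] [434.3 -26.3  25.5]
side probe_mid 0.73 [321.2 332.9] [535.6 -10.3  21.4]
side cover_mid 0.33 [356.1 373.9] [ 551.6 -107.5   75.1]
18.700000000000003 {'clock': 0.8, 'qpos': array([ 1.1,  0.6,  0. ,  1.5, -0. ,  1. , -0. ]), 'qd': array([-0.,  0., -0.,  0.,  0.,  0., -0.]), 'tau': array([ -0. , -56.3,   1.2, -19.4,   0. ,   0. ,  -0. ]), 'eef_pos': array([ 261.4, -595.1,  231.3]), 'tool_rot': array([-3.1, -0. ,  0.4]), 'force': array([ 0. , -0.5,  0.2]), 'torque': array([-0., -0.,  0.]), 'gripper_force': 0.0, 'width': 85.05064431808167}
```

View pics/top1.png

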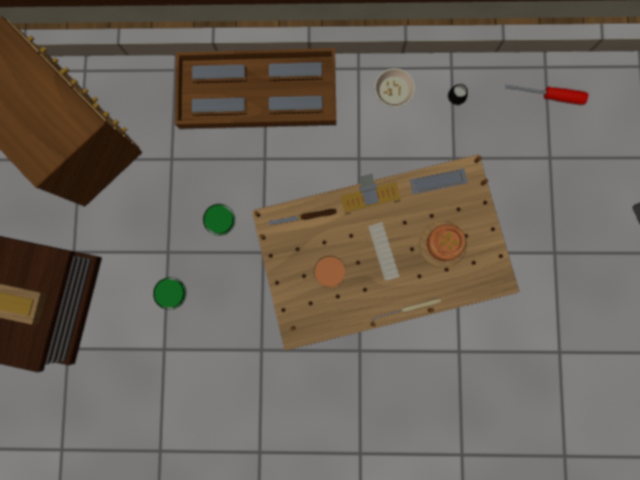

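View pics/side1.png

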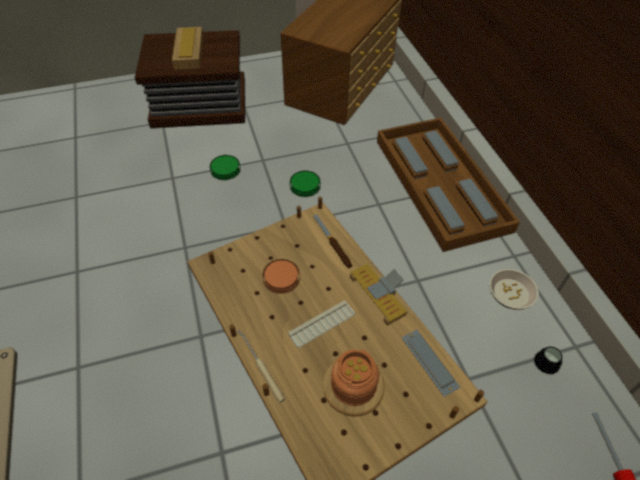

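The copper lid is at top (329,271) and side (281,275). The two green caps at top (219,219) and (169,293) are look-alikes lying off the board. The tin is at top (446,242) and side (355,375). The copper one fits lid_mid, so I'll confirm it in a crop and measure.

```bash
cat > m.py <<'E'
from h import *
np.set_printoptions(precision=2,suppress=True)
def hull_circ(P):
    h=cv2.convexHull(P[:,:2].astype(np.float32))[:,0]
    return cv2.fitEllipse(h),cv2.minEnclosingCircle(h)
for cam in ("top","side"):
    z=np.load(f"{cam}1.npz");C=cloud(cam,z["d"])
    for n,c0,lo,hi,r in (("lid",(500,101),33,42,40),("tinrim",(549,-97),80,100,36),("socket",(549,-97),24,33,48)):
        m=(np.hypot(C[...,0]-c0[0],C[...,1]-c0[1])<r)&(C[...,2]>lo)&(C[...,2]<hi)
        P=C[m]
        if len(P)<20: print(cam,n,len(P));continue
        e,mc=hull_circ(P);print(cam,n,len(P),"zmed",np.median(P[:,2]),np.percentile(P[:,2],95),"ell",np.round(np.r_[e[0],e[1]],1),"mec",np.round(np.r_[mc[0],mc[1]],1),"mean",P.mean(0))
    # colour: copper mask, ellipse fit in image
    im=z["im"];hsv=cv2.cvtColor(im,cv2.COLOR_RGB2HSV)
    px=(329,271) if cam=="top" else (281,275)
    print("lid colour",hsv[px[1],px[0]],"z board",np.median(C[(np.hypot(C[...,0]-500,C[...,1]-101)>45)&(np.hypot(C[...,0]-500,C[...,1]-101)<60)][:,2]))
    m=(np.hypot(C[...,0]-500,C[...,1]-101)<70)&(C[...,2]>23)&(np.hypot(C[...,0]-500,C[...,1]-101)>36)
    print("obst near lid",m.sum())
a=np.load("top1.npz")["im"][190:340,240:520];b=np.load("side1.npz")["im"][230:430,220:420]
a=cv2.resize(a,None,fx=2.8,fy=2.8,interpolation=cv2.INTER_CUBIC)
cv2.imwrite("pics/crop1.png",a[:,:,::-1])
E
python3 m.py
```

```text
top lid 578 zmed 35.47979023682705 38.37286510289095 ell [502.2 101.5  51.2  59. ] mec [502.6 101.1  29. ] mean [502.59 101.16  35.56]
top tinrim 236 zmed 83.55740141290283 86.67177982250864 ell [ 552.8 -100.5   49.1   49.5] mec [ 553.  -100.5   25.3] mean [ 552.28 -100.61   83.49]
top socket 579 zmed 27.49783680091353 31.081636735443293 ell [ 552.6 -100.6   82.9   83.8] mec [ 553.  -100.2   42.3] mean [546.91 -90.51  27.61]
lid colour [ 12 159 149] z board 19.861467863824462
obst near lid 1256
side lid 726 zmed 36.0422164248923 38.17654898475343 ell [504.8 101.3  56.3  59.1] mec [504.7 100.9  30.1] mean [503.86 100.34  35.98]
side tinrim 450 zmed 83.7431174493953 86.26772437557474 ell [ 553.7 -100.7   49.7   50.4] mec [ 554.  -100.9   25.6] mean [ 553.11 -102.18   83.48]
side socket 960 zmed 27.992984119368224 30.509093349775917 ell [ 553.6 -101.    83.1   83.7] mec [ 553.7 -101.1   42.2] mean [ 545.45 -117.15   28.09]
lid colour [ 13 167 157] z board 18.397688287633507
obst near lid 0
```

View pics/crop1.png

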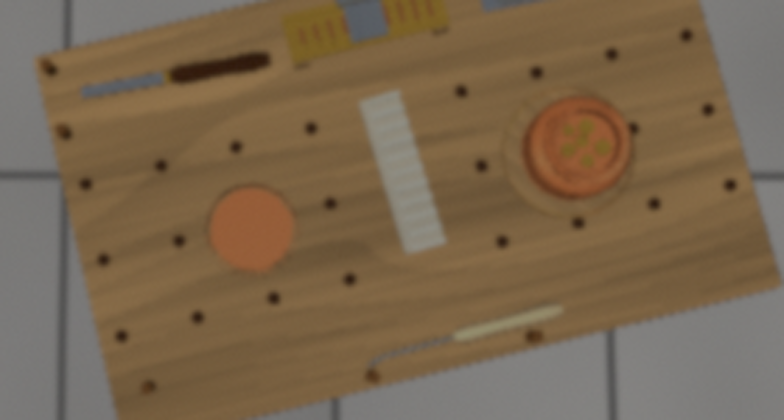

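The crop shows the copper cap at crop (251,229), which is the lid to take. The tin, open with the weights visible, is at (580,145). The dark dots are holes, and nothing stands near the lid. Moving above the lid now.

Call:
play_rows:
  series:
    - [[1.51,4.352,-0.8,0,0,-1.43,0],[1.51,4.352,-0.8,0,0,-1.43,0],[1.51,4.352,-0.8,0,0,-1.43,0],[1.51,4.352,-0.8,0,0,-1.43,0],[1.51,4.352,-0.8,0,0,-1.43,0],[1.51,4.352,-0.8,0,0,-1.43,0],[1.51,4.352,-0.8,0,0,-1.43,0],[1.51,4.352,-0.8,0,0,-1.43,0],[1.51,4.352,-0.8,0,0,-1.43,0],[1.51,4.352,-0.8,0,0,-1.43,0],[1.51,4.352,-0.8,0,0,-1.43,0],[1.51,4.352,-0.8,0,0,-1.43,0],[1.51,4.352,-0.8,0,0,-1.43,0],[1.51,4.352,-0.8,0,0,-1.43,0],[1.51,4.352,-0.8,0,0,-1.43,0],[1.51,4.352,-0.8,0,0,-1.43,0],[0,0,0,0,0,0,0],[0,0,0,0,0,0,0]]

```text
clock: 3.05
eef_pos: [502.8, 100.7, 103.3]
tool_rot: [3.141, 0.0, 0.015]
force: [-0.1, -0.4, -0.1]
width: 85.6
gripper_force: 0.0
```

Call:
play_rows:
  series:
    - [[0,0.01,-3,0,0,-0.9,0],[0,0.02,-3,0,0,0,0],[0,0.02,-1.5,0,0,0,0],[0,0,-0.9,0,0,0,0.1],[0,0,0,0,0,0,0.25],[0,0,0,0,0,0,0.32],[0,0,0,0,0,0,0.36],[0,0,0,0,0,0,0.4],[0,0,0,0,0,0,0.4],[0,0,0,0,0,0,0.4]]

```text
clock: 4.3
eef_pos: [503.5, 101.6, 20.5]
tool_rot: [-3.141, -0.002, -0.001]
force: [-1.3, -1.0, 5.0]
width: 56.0
gripper_force: 62.5
```

Call:
play_rows:
  series:
    - [[0,0,0,0,0,0,0],[0,0,0,0,0,0,0],[0,0,0,0,0,0,0],[0,0,0,0,0,10,0],[0,0,0,0,0,10,0],[0,0,0,0,0,10,0],[0,0,0,0,0,10,0],[0,0,0,0,0,10,0],[0,0,0,0,0,10,0],[0,0,0,0,0,10,0],[0,0,0,0,0,10,0],[0,0,0,0,0,10,0],[0,0,-0.1,0,0,0,0]]

```text
clock: 5.92
eef_pos: [503.0, 101.5, 18.2]
tool_rot: [-3.141, -0.0, 1.567]
force: [-0.4, -0.9, -0.2]
width: 85.5
gripper_force: 0.0
```

```bash
python3 - <<'E'
from h import *
np.set_printoptions(precision=3,suppress=True)
s=ctrl.read_state();print(s["qpos"],s["eef_pos"],s["tool_rot"],s["force"],s["clock"])
im,d=get_image("side");np.savez("side2.npz",im=im,d=d)
cv2.imwrite("pics/side2.png",cv2.resize(im[170:330,180:380],None,fx=3,fy=3)[:,:,::-1])
E
```

```text
[-0.13   0.79  -0.187  2.041  0.399  0.345 -0.643] [503.003 101.527  18.227] [-3.141 -0.     1.567] [-0.409 -0.876 -0.248] 5.925
```

View pics/side2.png

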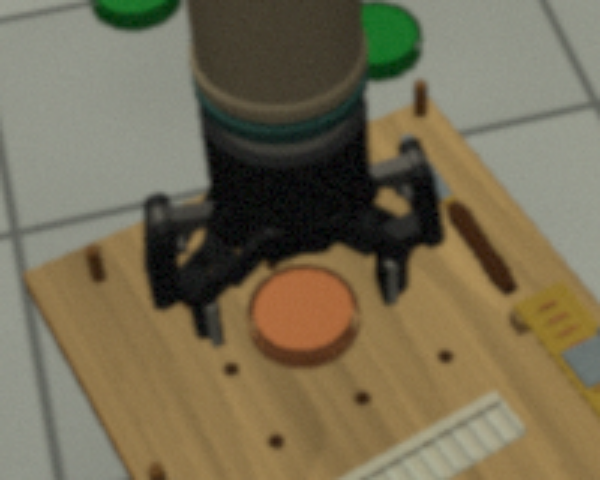

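The open fingers straddle the copper lid (crop 303,310) with nothing else in reach. Closing now along x.

Call:
play_rows:
  series:
    - [[0,0,0,0,0,0,0.15],[0,0,0,0,0,0,0.25],[0,0,0,0,0,0,0.32],[0,0,0,0,0,0,0.36],[0,0,0,0,0,0,0.4],[0,0,0,0,0,0,0.4],[0,0,0,0,0,0,0.4]]

```text
clock: 6.85
eef_pos: [503.1, 101.8, 19.0]
tool_rot: [3.141, 0.0, 1.569]
force: [-2.6, 0.3, 6.9]
width: 55.9
gripper_force: 62.5
```

```bash
python3 - <<'E'
from h import *
np.set_printoptions(precision=3,suppress=True)
s=ctrl.read_state();print(s["eef_pos"],s["force"],s["torque"],s["width"])
im,d=get_image("side");np.savez("side3.npz",im=im,d=d)
for f in ("side2","side3"):
    z=np.load(f+".npz");C=cloud("side",z["d"]);hsv=cv2.cvtColor(z["im"],cv2.COLOR_RGB2HSV)
    m=(np.hypot(C[...,0]-503,C[...,1]-101)<38)&(C[...,2]>31)&(C[...,2]<42)&(hsv[...,1]>110)
    e=cv2.fitEllipse(cv2.convexHull(C[m][:,:2].astype(np.float32))[:,0]);print(f,m.sum(),e)
E
```

```text
[503.086 101.761  19.031] [-2.599  0.279  6.906] [-0.029  0.374 -0.017] 55.887242380232806
side2 811 ((504.33099365234375, 102.41175079345703), (57.79995346069336, 59.73789596557617), 177.5733642578125)
side3 823 ((501.99163818359375, 101.95272827148438), (58.1089973449707, 71.59366607666016), 91.36095428466797)
```

```bash
cat > fit.py <<'E'
from h import *
from scipy.optimize import least_squares
def lidfit(f,cam,c0,ztop,R=29.0):
    z=np.load(f);im=z["im"].astype(float)
    # colour gradient along radial rays of the top disc outline: last copper-lit pixel
    lab=cv2.cvtColor(cv2.resize(z["im"],None,fx=4,fy=4,interpolation=cv2.INTER_CUBIC),cv2.COLOR_RGB2HSV)
    pts=[]
    C0=np.array(c0,float);
    ref=None
    u,v=(np.array(proj(cam,[*C0,ztop]))+.5)*4-.5;ref=np.median(lab[int(v)-12:int(v)+12,int(u)-12:int(u)+12].reshape(-1,3),0)
    for a in np.radians(np.arange(0,360,4)):
        rr=np.arange(15,38,.1);P=np.array([proj(cam,[C0[0]+r*np.cos(a),C0[1]+r*np.sin(a),ztop]) for r in rr])
        q=((P+.5)*4-.5).round().astype(int);L=lab[q[:,1],q[:,0]].astype(float)
        g=cv2.GaussianBlur(L[:,2:3],(1,31),5)[:,0];dg=np.diff(g);i=np.argmin(dg[20:-5])+20
        if L[:i-15,1].min()>100 and abs(L[:i-15,2]-ref[2]).max()<40 and -dg[i]>0.3: pts.append((a,rr[i]))
    pts=np.array(pts);X=C0[0]+pts[:,1]*np.cos(pts[:,0]);Y=C0[1]+pts[:,1]*np.sin(pts[:,0])
    s=least_squares(lambda p:np.hypot(X-p[0],Y-p[1])-R,C0,loss="soft_l1",f_scale=.5)
    s2=least_squares(lambda p:np.hypot(X-p[0],Y-p[1])-p[2],[*C0,R],loss="soft_l1",f_scale=.5)
    print(f,len(pts),np.degrees(pts[:,0]).round()[::6],s.x.round(2),s2.x.round(2),"rms",np.sqrt(np.mean(s.fun**2)).round(2))
if __name__=="__main__":
    for f in ("side1","side2","side3"): lidfit(f+".npz","side",(504,101.7),36)
    lidfit("top1.npz","top",(502.5,101.2),36)
E
python3 fit.py
```

```text
Traceback (most recent call last):
  File "fit.py", line 21, in <module>
    for f in ("side1","side2","side3"): lidfit(f+".npz","side",(504,101.7),36)
                                        ~~~~~~^^^^^^^^^^^^^^^^^^^^^^^^^^^^^^^^
  File "fit.py", line 12, in lidfit
    rr=np.arange(15,38,.1);P=np.array([proj(cam,[C0[0]+r*np.cos(a),C0[1]+r*np.sin(a),ztop]) for r in rr])
                                       ~~~~^^^^^^^^^^^^^^^^^^^^^^^^^^^^^^^^^^^^^^^^^^^^^^^^
  File "h.py", line 10, in proj
    c=get_calibration(cam);p=np.array(c["K"])@(np.array(c["R"])@np.array(X)+np.array(c["t"]));return p[:2]/p[2]
ValueError: time passes only in moves, steps and waits
```

```bash
sed -i 's/^from cell.*/from cell import ctrl, get_image, get_calibration as _gc, workorder, boxes_of, place_of\nimport functools\nget_calibration=functools.lru_cache(None)(_gc)/' h.py; python3 fit.py
```

```text
side1.npz 90 [  0.  24.  48.  72.  96. 120. 144. 168. 192. 216. 240. 264. 288. 312.
 336.] [501.63  97.38] [503.25 100.07  25.57] rms 3.92
side2.npz 71 [  0.  24.  48. 148. 172. 196. 220. 244. 268. 292. 316. 340.] [502.83 105.36] [503.58 101.7   25.64] rms 3.17
side3.npz 67 [  0.  56. 120. 148. 176. 200. 224. 248. 272. 296. 320. 352.] [504.17 104.83] [502.48 101.89  25.96] rms 2.98
top1.npz 90 [  0.  24.  48.  72.  96. 120. 144. 168. 192. 216. 240. 264. 288. 312.
 336.] [504.03  98.71] [502.9  101.08  25.73] rms 3.71
```

Call:
play_rows:
  series:
    - [[0,0,0.5,0,0,0,0.4],[0,0,2.0,0,0,0,0.4],[0,0,4.0,0,0,0,0.4],[0,0,4.0,0,0,0,0.4],[0.5,-2.0,0,0,0,0,0.4],[1.0,-4.0,0,0,0,0,0.4],[1.0,-4.0,0,0,0,0,0.4],[1.0,-4.0,0,0,0,0,0.4],[1.0,-4.0,0,0,0,0,0.4],[0.5,-2.22,0,0,0,0,0.4],[0,0,0,0,0,0,0.4],[0,0,0,0,0,0,0.4]]

```text
clock: 8.4
eef_pos: [552.6, -99.0, 123.3]
tool_rot: [-3.141, -0.001, 1.571]
force: [-0.3, -0.3, -0.9]
width: 55.5
gripper_force: 63.8
```

```bash
python3 - <<'E'
from h import *
np.set_printoptions(precision=3,suppress=True)
s=ctrl.read_state();print(s["qpos"],s["eef_pos"],s["force"],s["torque"],s["width"])
im,d=get_image("side");np.savez("side4.npz",im=im,d=d)
cv2.imwrite("pics/side4.png",cv2.resize(im[250:430,270:450],None,fx=3.3,fy=3.3,interpolation=cv2.INTER_CUBIC)[:,:,::-1])
E
```

```text
[ 0.352  0.667 -0.346  1.861  0.342  0.672 -0.196] [552.583 -98.997 123.275] [-0.339 -0.275 -0.852] [0.08  0.021 0.029] 55.46645474198466
```

View pics/side4.png

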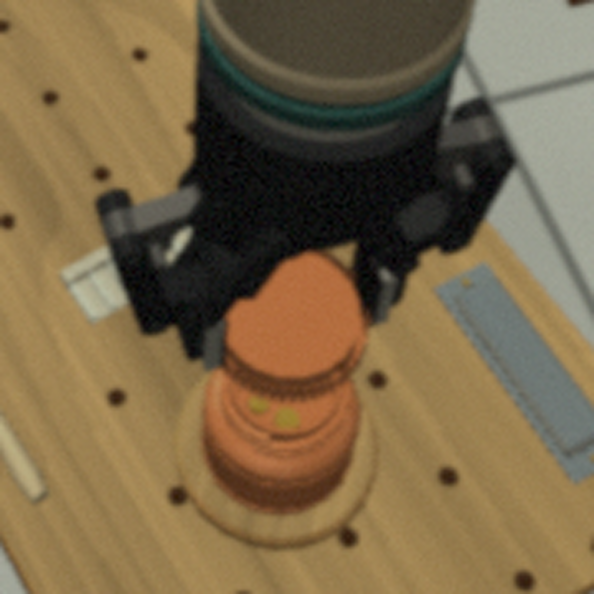

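The lid hangs level in the pads (crop 293,318) just over the tin mouth (crop 285,415). Next I'll measure both in the same camera.

```bash
cat > cmp.py <<'E'
from h import *
from scipy.optimize import least_squares
def fit(f,c0,zt,R,lo=-4,hi=5,lidlike=True):
    z=np.load(f);C=cloud("side",z["d"]);hsv=cv2.cvtColor(z["im"],cv2.COLOR_RGB2HSV)
    m=(np.hypot(C[...,0]-c0[0],C[...,1]-c0[1])<R+10)&(C[...,2]>zt+lo)&(C[...,2]<zt+hi)
    if lidlike: m&=(hsv[...,1]>110)&(hsv[...,2]>60)
    P=C[m];a=np.degrees(np.arctan2(P[:,1]-c0[1],P[:,0]-c0[0]));r=np.hypot(P[:,0]-c0[0],P[:,1]-c0[1])
    pts=[];
    for k in range(-180,180,8):
        q=(a>=k)&(a<k+8)
        if q.sum()>3 and np.max(r[q])>R-5: i=np.where(q)[0][np.argsort(r[q])[-2]];pts.append(P[i,:2])
    pts=np.array(pts)
    g=lambda p:np.hypot(*(pts-p[:2]).T)-(p[2] if len(p)>2 else R)
    s=least_squares(g,c0,loss="soft_l1",f_scale=.7);s2=least_squares(g,[*c0,R],loss="soft_l1",f_scale=.7)
    print(f,len(pts),"z",np.median(P[:,2]).round(1),s.x.round(2),s2.x.round(2),"rms",np.sqrt(np.mean(s2.fun**2)).round(2))
if __name__=="__main__":
    fit("side1.npz",[504,101],36,29);fit("side2.npz",[504,101],36,29);fit("side3.npz",[503,101],36,29);fit("side4.npz",[553,-99],140,29)
    fit("side1.npz",[553,-100.5],85,25);fit("side1.npz",[553,-100.5],28,42,lidlike=False);fit("side1.npz",[553,-100.5],66,31,-3,3);fit("side4.npz",[553,-100.5],28,42,lidlike=False)
E
python3 cmp.py
```

```text
side1.npz 45 z 35.9 [504.81 101.91] [504.44 102.34  26.7 ] rms 1.38
side2.npz 43 z 35.8 [504.91 102.85] [505.29 103.77  26.98] rms 1.46
side3.npz 45 z 36.0 [503.54 103.25] [503.99 103.45  26.7 ] rms 2.5
side4.npz 30 z 140.0 [550.33 -95.16] [552.1  -98.37  25.96] rms 1.9
side1.npz 44 z 84.2 [ 553.88 -100.91] [ 553.25 -100.59   22.48] rms 1.61
side1.npz 33 z 28.0 [ 553.97 -100.41] [ 553.6  -101.08   41.23] rms 0.32
side1.npz 29 z 65.5 [554.09 -99.59] [ 553.63 -101.21   29.62] rms 0.42
side4.npz 33 z 28.1 [ 553.9  -100.41] [ 553.57 -101.06   41.21] rms 0.31
```

Call:
play_rows:
  series:
    - [[0.07,-0.22,-1.5,0,0,0,0.4],[0,0,-1.5,0,0,0,0.4],[0,0,-0.9,0,0,0,0.4],[0,0,0,0,0,0,0.4],[0,0,0,0,0,0,0.4]]

```text
clock: 9.07
eef_pos: [553.7, -102.6, 84.3]
tool_rot: [-3.141, -0.0, 1.57]
force: [0.5, 1.0, -1.1]
width: 55.9
gripper_force: 64.2
```

Call:
play_rows:
  series:
    - [[-0.03,0.13,0,0,0,0,0.4],[0,0,0,0,0,0,0.4],[0,0,-0.15,0,0,0,0.4],[0,0,-0.1,0,0,0,0.4],[0,0,0,0,0,0,0.4]]

```text
clock: 9.7
eef_pos: [553.3, -101.5, 81.7]
tool_rot: [-3.141, -0.0, 1.569]
force: [-0.3, -0.5, -0.1]
width: 56.0
gripper_force: 64.2
```

Call:
play_rows:
  series:
    - [[0,0,-0.05,0,0,0,0.4],[0,0,-0.05,0,0,0,0.4],[0,0,0,0,0,0,0.4]]

```text
clock: 10.07
eef_pos: [553.4, -101.4, 80.8]
tool_rot: [-3.142, -0.0, 1.569]
force: [0.1, -0.1, -0.4]
width: 56.0
gripper_force: 64.2
```

Call:
play_rows:
  series:
    - [[0,0,-0.1,0,0,0,0.4],[0,0,-0.05,0,0,0,0.4],[0,0,0,0,0,0,0.4]]

```text
clock: 10.45
eef_pos: [553.3, -101.4, 79.2]
tool_rot: [-3.141, -0.0, 1.57]
force: [-0.5, -0.2, -0.2]
width: 55.9
gripper_force: 64.2
```

Call:
play_rows:
  series:
    - [[0,0,-0.1,0,0,0,0.4],[0,0,-0.05,0,0,0,0.4],[0,0,0,0,0,0,0.4]]

```text
clock: 10.82
eef_pos: [553.4, -101.4, 78.0]
tool_rot: [3.142, 0.0, 1.57]
force: [0.1, -0.7, 1.3]
width: 55.9
gripper_force: 64.5
```

Call:
play_rows:
  series:
    - [[0,0,-0.05,0,0,0,0.4],[0,0,0,0,0,0,0.4],[0,0,0.029,0,0,5,0.4],[0,0,0.029,0,0,5,0.4],[0,0,0.029,0,0,5,0.4],[0,0,0,0,0,0,0.4]]

```text
clock: 11.58
eef_pos: [554.2, -101.3, 78.8]
tool_rot: [3.14, 0.0, 1.831]
force: [-0.7, 0.0, 5.4]
width: 56.0
gripper_force: 64.8
```

Call:
play_rows:
  series:
    - [[0,0,0.023,0,0,4,0.4],[0,0,0.023,0,0,4,0.4],[0,0,0.023,0,0,4,0.4],[0,0,0.023,0,0,4,0.4],[0,0,0,0,0,0,0.4]]

```text
clock: 12.2
eef_pos: [554.1, -101.3, 79.7]
tool_rot: [3.14, 0.001, 2.11]
force: [-0.2, -0.0, 4.4]
width: 55.7
gripper_force: 64.8
```

Call:
play_rows:
  series:
    - [[0,0,0.0115,0,0,2,0.4],[0,0,0.0115,0,0,2,0.4],[0,0,0.0115,0,0,2,0.4],[0,0,0.0115,0,0,2,0.4],[0,0,0,0,0,0,0.4]]

```text
clock: 12.82
eef_pos: [554.1, -101.4, 80.1]
tool_rot: [3.14, 0.001, 2.25]
force: [0.4, -0.0, 5.6]
width: 55.8
gripper_force: 64.8
```

Call:
play_rows:
  series:
    - [[0,0,0.0115,0,0,2,0.4],[0,0,0.0115,0,0,2,0.4],[0,0,0,0,0,0,0.4],[0,0,0.0115,0,0,2,0.4],[0,0,0,0,0,0,0.4]]

```text
clock: 13.45
eef_pos: [553.4, -101.5, 79.9]
tool_rot: [3.141, 0.0, 2.356]
force: [0.5, 0.5, 4.1]
width: 55.6
gripper_force: 64.6
```

Call:
play_rows:
  series:
    - [[0,0,0,0,0,1.5,0.4],[0,0,0,0,0,0,0.4],[0,0,0,0,0,1.5,0.4],[0,0,0,0,0,0,0.4]]

```text
clock: 13.95
eef_pos: [553.2, -101.5, 79.6]
tool_rot: [-3.141, -0.001, 2.408]
force: [0.5, -1.0, -1.5]
width: 56.3
gripper_force: 64.2
```

Call:
play_rows:
  series:
    - [[0,0,-0.05,0,0,2,0.4],[0,0,-0.1,0,0,1,0.4],[0,0,-0.1,0,0,0,0.4],[0,0,0,0,0,0,0.4]]

```text
clock: 14.45
eef_pos: [553.3, -101.3, 77.3]
tool_rot: [3.142, -0.0, 2.46]
force: [-0.2, -0.3, -0.6]
width: 55.7
gripper_force: 64.2
```

Call:
play_rows:
  series:
    - [[0,0,-0.1,0,0,0,0.4],[0,0,-0.05,0,0,0,0.4],[0,0,-0.05,0,0,0,0.4],[0,0,-0.05,0,0,0,0.4],[0,0,0,0,0,0,0.4]]

```text
clock: 15.08
eef_pos: [553.3, -101.4, 75.6]
tool_rot: [-3.141, 0.0, 2.46]
force: [-2.5, 0.6, 5.9]
width: 55.7
gripper_force: 65.0
```

```bash
python3 - <<'E'
from h import *
np.set_printoptions(precision=3,suppress=True)
s=ctrl.read_state();print(s["qpos"],s["eef_pos"],s["force"],s["torque"])
E
```

```text
[ 0.474  0.78  -0.544  1.882  0.638  0.659  0.427] [ 553.321 -101.424   75.633] [-2.46   0.553  5.928] [0.034 0.411 0.06 ]
```

Call:
play_rows:
  series:
    - [[0,0,-0.02,0,0,-5,0.4],[0,0,-0.04,0,0,-7,0.4],[0,0,-0.04,0,0,-7,0.4],[0,0,-0.04,0,0,-7,0.4],[0,0,-0.04,0,0,-7,0.4],[0,0,0,0,0,0,0.4]]

```text
clock: 15.82
eef_pos: [554.0, -101.6, 73.8]
tool_rot: [3.141, 0.001, 1.885]
force: [0.4, -0.6, 6.4]
width: 55.9
gripper_force: 64.8
```

```bash
cat > s.py <<'E'
from h import *
np.set_printoptions(precision=3,suppress=True)
s=ctrl.read_state();print(s["qpos"],s["eef_pos"],s["tool_rot"],s["force"],s["torque"])
E
python3 s.py
```

```text
[ 0.379  0.753 -0.389  1.885  0.482  0.595 -0.005] [ 554.025 -101.559   73.751] [3.141 0.001 1.885] [ 0.352 -0.562  6.429] [-0.196  0.032 -0.115]
```

Call:
play_rows:
  series:
    - [[0,0,-0.038,0,0,-7,0.4],[0,0,-0.038,0,0,-7,0.4],[0,0,-0.038,0,0,-7,0.4],[0,0,-0.038,0,0,-7,0.4],[0,0,-0.038,0,0,-7,0.4],[0,0,-0.038,0,0,-7,0.4],[0,0,0,0,0,0,0.4]]

```text
clock: 16.7
eef_pos: [553.6, -101.5, 71.3]
tool_rot: [3.141, 0.0, 1.152]
force: [-0.8, -0.9, 5.9]
width: 56.0
gripper_force: 64.8
```

```bash
python3 s.py
```

```text
[ 0.255  0.735 -0.192  1.89   0.252  0.539 -0.524] [ 553.623 -101.468   71.289] [3.141 0.    1.152] [-0.771 -0.912  5.91 ] [-0.112  0.097 -0.066]
```

Call:
play_rows:
  series:
    - [[0,0,-0.038,0,0,-7,0.4],[0,0,-0.038,0,0,-7,0.4],[0,0,-0.038,0,0,-7,0.4],[0,0,-0.01,0,0,-5,0.4],[0,0,0,0,0,-5,0.4],[0,0,0,0,0,0,0.4]]

```text
clock: 17.45
eef_pos: [553.9, -101.2, 70.1]
tool_rot: [3.141, -0.001, 0.612]
force: [-0.9, -0.1, 5.9]
width: 55.9
gripper_force: 64.9
```

```bash
python3 s.py
```

```text
[ 0.163  0.731 -0.049  1.893  0.066  0.518 -0.891] [ 553.852 -101.217   70.072] [ 3.141 -0.001  0.612] [-0.856 -0.067  5.943] [-0.014  0.066 -0.037]
```

Call:
play_rows:
  series:
    - [[0,0,0,0,0,-5,0.4],[0,0,0,0,0,-5,0.4],[0,0,0,0,0,-3,0.4],[0,0,0,0,0,0,0.4]]

```text
clock: 17.95
eef_pos: [554.1, -101.3, 70.1]
tool_rot: [3.141, -0.001, 0.385]
force: [-0.6, -0.1, 5.5]
width: 56.1
gripper_force: 64.8
```

```bash
python3 s.py
```

```text
[ 0.125  0.732  0.01   1.894 -0.014  0.515 -1.042] [ 554.069 -101.264   70.06 ] [ 3.141 -0.001  0.385] [-0.631 -0.119  5.504] [ 0.04   0.007 -0.079]
```

Call:
play_rows:
  series:
    - [[0,0,0,0,0,-2,0.4],[0,0,0,0,0,-2,0.4],[0,0,0,0,0,0,0.4]]

```text
clock: 18.32
eef_pos: [554.2, -101.3, 70.0]
tool_rot: [3.141, -0.001, 0.317]
force: [1.1, -1.1, 4.9]
width: 56.0
gripper_force: 64.8
```

```bash
python3 s.py
```

```text
[ 0.113  0.732  0.028  1.894 -0.038  0.514 -1.087] [ 554.161 -101.26    70.011] [ 3.141 -0.001  0.317] [ 1.083 -1.133  4.917] [-0.049 -0.069  0.442]
```

Call:
play_rows:
  series:
    - [[0,0,0,0,0,0,0.4],[0,0,0,0,0,0,0.4]]

```text
clock: 18.58
eef_pos: [554.2, -101.3, 70.1]
tool_rot: [3.141, -0.001, 0.317]
force: [0.3, -0.0, 6.3]
width: 55.9
gripper_force: 64.8
```

```bash
python3 s.py
```

```text
[ 0.113  0.732  0.028  1.894 -0.038  0.514 -1.087] [ 554.167 -101.266   70.05 ] [ 3.141 -0.001  0.317] [ 0.296 -0.047  6.291] [-0.014 -0.072  0.496]
```

Torque has risen to about 0.47 N m with the lid 6.9 mm below the rim, so it is snug. Releasing.

Call:
play_rows:
  series:
    - [[0,0,0.08,0,0,0,0.4],[0,0,0,0,0,0,0.2],[0,0,0,0,0,0,0],[0,0,0,0,0,0,0],[0,0,0,0,0,0,0],[0,0,2,0,0,0,0],[0,0,4,0,0,0,0],[0,0,5,0,0,0,0],[0,0,5,0,0,0,0],[0,0,0,0,0,0,0],[0,0,0,0,0,0,0]]

```text
clock: 19.95
eef_pos: [552.9, -101.3, 230.1]
tool_rot: [-3.141, 0.0, 0.313]
force: [-0.5, 0.8, -1.7]
width: 85.7
gripper_force: 0.0
```

```bash
python3 - <<'E'
from h import *
im,d=get_image("side");np.savez("side5.npz",im=im,d=d)
C=cloud("side",d);m=(np.hypot(C[...,0]-553.6,C[...,1]+101)<22)&(C[...,2]>70)&(C[...,2]<110)
P=C[m];A=np.c_[P[:,:2],np.ones(len(P))];k=np.linalg.lstsq(A,P[:,2],rcond=None)[0];print(len(P),np.median(P[:,2]),k[:2])
cv2.imwrite("pics/side5.png",cv2.resize(im[200:440,230:490],None,fx=2.4,fy=2.4,interpolation=cv2.INTER_CUBIC)[:,:,::-1])
E
python3 cmp.py >/dev/null; python3 -c "
from cmp import fit
fit('side5.npz',[553.6,-101],87,29)"
```

```text
888 87.16636043056283 [0.00175518 0.00255386]
side5.npz 44 z 86.8 [ 554.09 -100.13] [554.81 -99.29  27.17] rms 1.58
```

View pics/side5.png

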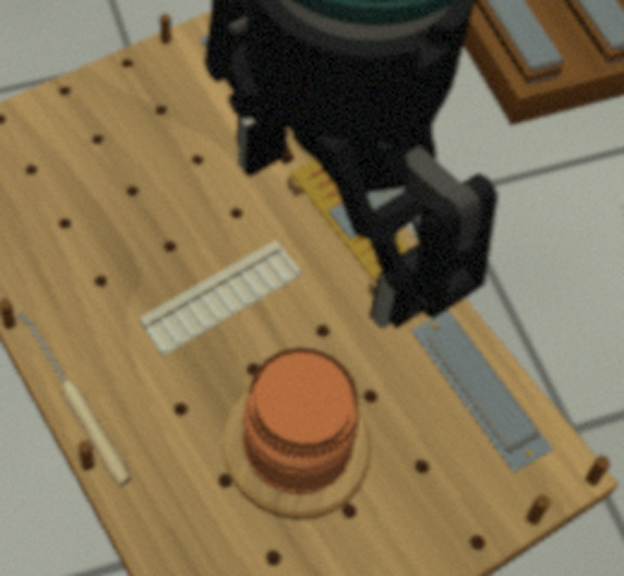

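The lid sits level and home on the tin (crop 302,398). Its top is at z = 87, as expected, and the gripper is clear. The comb, probe and cover have not moved.

```bash
python3 -c "
from cell import workorder
print(workorder.finish_job())"
```

```text
the job is handed in; nothing more can be done
None
```

The lid is screwed home on the tin and snug at about 0.47 N m, the gripper is released and clear, and the job is handed in; no verdict came back.

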